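Find where the forge blower's wheel rubs

ROBOT

A 6-joint arm with a two-finger parallel gripper is mounted at the origin on the work surface. World frame = base frame: x ahead of the robot, y to its left, z up, the work surface at z = 0. Lengths are in m, angles in rad, forces in N, time in s.
With the tool pointing down it reaches from about 0.25 to 0.775 m from the base axis. Payload 8.9 kg.
Tool frame: the origin (TCP) lies midway between the tips of the shut fingers; the grasp point (between the pads) lies 19 mm behind it (grasp_offset is the distance from the TCP to the grasp point, in m); z points along the fingers, y is the line along which they close (so a half turn about z gives the same grasp; the last joint's range is limited). The gripper opens to 85 mm and grips with 20 to 120 N. Pads are 22 mm wide; open, the fingers measure 114 mm over their backs; the gripper's body (76 mm by 85 mm) begins 54 mm behind the grasp point. The pads swing forward as they close: fully open they stand 13 mm farther back than shut.
Start: joints at [0.993, 0.291, -0.153, 1.127, 0, 1.431], TCP at [0.223, 0.475, 0.203] pointing down, gripper open.
Joint ranges: [-2.52, 2.52], [-0.91, 1.74], [-1.3, 1.37], [-1.96, 2.02], [-1.52, 1.47], [-3.14, 3.14]. Speed limits (rad/s): [2.22, 2.22, 2.79, 3.14, 3.14, 3.14].

INTERFACE

Orientations are given as a unit quaternion [x, y, z, w].
In Python, from cell import * gives the robot as it stands.
- The arm moves only by the tool step_arm, never from a script. Its argument "deltas" is a list of rows, each an object of numbers: "grip": the closure in counts, from 0 (fully open) to 255 (shut); "dx", "dy", "dz": the shift along the tool's x, y, z in m; "spin": the turn about the tool's z in rad. A call has exactly 10 rows; each row is the pose to reach, as a shift and turn from the pose commanded when the call began, along the tool's axes at that moment; what a row does not reach only later rows make up. A row lasts 1/10 s, in which the tool goes at most 50 mm and 8.59 degrees, less where a joint would pass 70% of its speed; a pose out of reach is approached as far as the arm can. A call with a gripper value outside its range is refused whole. The fingers move at their own pace and stop on an object; "newtons" is the grip in N (left out, the last holds). Time passes only in rows, so rows that repeat a pose let the fingers close, or fill a call up. It gives the time, the measured TCP pose, the force, the opening and the grip force at its end, in the units of the state.
- observe(): the state, without advancing time (a new reading comes with each control period).
- grab_frame(name): name is "scene" or "top" or "wrist"; returns a dict with "color" (400x640x3 uint8, red, green, blue), "fovy" (degrees; the focal length in pixels is half the picture's height over the tangent of half this angle, whatever the lens; pixels are square), "cx", "cy" (the principal point, pixels), "world_from_camera" (4x4, takes a point from camera to world coordinates). Camera axes: x right, y down, z forward; pixel columns grow to the right and rows downward; lengths in m; the calibration is good to about 2 mm. A picture is of the moment at which its call begins. There is no depth.
- hand_in(): hands the job in; it is judged then, once.
Trained networks look in the newest picture that a camera, given by its name, has taken for a name from the list of things; names that differ only in an ending like _2 or _b are one class to them, and where a whole thing is asked for, a point or a joint stands for the part that bears it (a point fixed in the world has none). Each returns a list of dicts, best first, with "score" (0 to 1); they miss things now and then, are a little off and sometimes report something else, mostly with a low value. They report only what shows in the picture. A call takes as long as a camera call. They do not tell look-alikes from the thing itself.
- look_for(name, camera): "centre" ([row, column] in pixels, amid what is visible of it).
- spot_point(name, camera): "centre" ([row, column] in pixels: a listed point, or the origin of a listed thing).
The state is a dict: "clock": time; "qpos": joint angles; "joint_velocities": joint speeds; "tau": joint torques, N m; "position": TCP position; "tcp_rot": TCP orientation; "contact_force": force on the tool from outside, world axes, zero at the start; "moment": the same for the moment, N m; "opening": finger opening in m; "grasp_force": force on a finger pad.
Only numpy, scipy, OpenCV 4.12 (cv2) and the standard library are available. Lean on these libraries where they do the work, as an engineer would, in place of code of your own. Each camera call takes 0.05 s, during which the arm holds its last target. There are 200 camera calls.

TASK

The forge blower lies on its back with the cover off, and its big wheel rubs somewhere on the copper shoe at its rim. Turn the big wheel slowly anticlockwise (seen from above) by its crank knob until you feel it start to drag on the shoe, and leave it standing there, on the rubbing spot, with your hand off it, so that the smith can dress it. Do not spin it, and leave the small air valve wheel alone.

Things in the scene. Friction and masses are not known exactly. Their poses are not given: they have to be found in the camera images.
- impeller: big steel wheel, a level disc 260 mm across, 10 mm thick, turning freely on its upright axis. Origin on the axis at the disc's underside, 62 mm above the bench; z up, x points from the axis to the crank knob. 8 radial blades stand 12 mm above the disc, the 60 mm hub 30 mm. Turns lightly: under 1.5 N at the knob, 4 to 10 N while it rubs; 1.2 kg
- crank_top (a point): middle of the top of the big wheel's crank knob, an upright round dark-wood peg 22 mm in diameter fixed to the wheel 85 mm from its axis; it stands 60 mm above the disc, its top 132 mm above the bench. It starts on the wheel's right-hand half seen from the robot (-y side). Push it sideways from behind with closed fingers, or hold it
- shoe: fixed copper rod 20 mm across facing the wheel's rim at the robot's near left; bracket top 87 mm above the bench. Origin on the wheel's axis at bench height; x points to the rod, 141 mm out. An unseen high spot of the rim, elsewhere each time, gets here after 20 to 115 degrees of anticlockwise turning, rubs for about 35 degrees more, then is past. Let go while rubbing, the wheel stays put
- valve (a joint): turning angle (rad) of the small air valve handwheel, 84 mm across, about 120 mm above the bench on a pipe stub at the robot's right; it starts at 0 and must stay there (within 0.15). Not part of the job
Things that resemble listed ones, but are neither listed nor needed, are in the scene too. Leave any brown look-alike of the part that bears valve alone.

How it is judged:
By the outcome, as a careful person would: the job done as asked, in the order asked, and still so for the second after the job is handed in, with the robot touching nothing.
It also fails if it takes over 58 s, if anything falls off the work surface, if the arm or the gripper's body presses on something with over 40 N, if the wrist force passes 120 N, or if a joint passes its speed limit or range.

## Working session

There is one attempt and no reset: what is moved stays moved. The work goes in short steps, Python scripts to look and compute and a tool call to move; the robot and the scene stay as the last step left them, time stands still between calls to the robot, and variables do not carry over. Pictures are saved under pics/ and viewed, at most 10 in all, crops included, and the job is handed in when it is done.

Besides the shell and the picture viewer there is one more tool, called after "Call:" as name(argument=value, ...), one argument or row to a line, values as JSON. step_arm: Moves the arm, as the interface text tells. Its arguments: {"type":"object","properties":{"deltas":{"type":"array","items":{"type":"object","properties":{"grip":{"type":"number"},"dx":{"type":"number"},"dy":{"type":"number"},"dz":{"type":"number"},"spin":{"type":"number"}}}},"newtons":{"type":"number"}},"required":["deltas"]}

```bash
mkdir -p pics; cat > h.py <<'E'
from cell import *
import numpy as np, cv2
def ray(f,rc):
    h=f["color"].shape[0]; F=h/2/np.tan(np.radians(f["fovy"])/2)
    d=np.array([(rc[1]-f["cx"])/F,(rc[0]-f["cy"])/F,1.]); T=np.array(f["world_from_camera"])
    d=T[:3,:3]@d; return T[:3,3],d/np.linalg.norm(d)
def atz(f,rc,z):
    o,d=ray(f,rc); return o+d*(z-o[2])/d[2]
def tri(a,b):
    (o1,d1),(o2,d2)=a,b
    s=np.linalg.lstsq(np.c_[d1,-d2],o2-o1,rcond=None)[0]
    p,q=o1+s[0]*d1,o2+s[1]*d2; return (p+q)/2,np.linalg.norm(p-q)
E
cat > a.py <<'E'
from h import *
np.set_printoptions(precision=4,suppress=True)
ims=[]
R={}
for c in ["scene","top"]:
    f=grab_frame(c); ims.append(f["color"])
    for n in ["crank_top","impeller","shoe"]:
        r=spot_point(n,c)[:3]; print(c,n,[(np.round(x["centre"],1),round(x["score"],2)) for x in r])
        if r: R[c,n]=ray(f,r[0]["centre"])
    r=look_for("valve",c)[:3]; print(c,"valve",[(np.round(x["centre"],1),round(x["score"],2),atz(f,x["centre"],.12)) for x in r])
for n in ["crank_top","impeller","shoe"]:
    if ("scene",n) in R and ("top",n) in R: print(n,tri(R["scene",n],R["top",n]))
for c,i in zip(["scene","top"],ims): cv2.imwrite(f"pics/{c}0.png",i[:,:,::-1])
s=observe();print(s)
E
python3 a.py
```

```text
scene crank_top [(array([239.5, 371.2]), 0.9)]
scene impeller []
scene shoe [(array([238.5, 369.5]), 0.33)]
scene valve [(array([152.3, 242.2]), 0.91, array([ 0.217 , -0.4096,  0.12  ])), (array([192.5, 235.2]), 0.83, array([ 0.4081, -0.3686,  0.12  ]))]
top crank_top [(array([161.3, 270.2]), 0.72)]
top impeller [(array([186.6, 242.7]), 0.56)]
top shoe []
top valve [(array([296.4, 438.1]), 0.97, array([ 0.2199, -0.4033,  0.12  ])), (array([211.9, 417.1]), 0.67, array([ 0.4122, -0.3682,  0.12  ]))]
crank_top (array([ 0.5374, -0.03  ,  0.1327]), np.float64(0.0002522585748042494))
{'clock': 0.5, 'qpos': array([ 0.9927,  0.2908, -0.1534,  1.1267, -0.    ,  1.4315]), 'joint_velocities': array([-0.0001, -0.0007,  0.0004,  0.0005, -0.0002, -0.0004]), 'tau': array([ -0.0003, -53.6659,  33.144 ,   0.0031,  -0.0002,   0.    ]), 'position': array([0.223 , 0.4752, 0.2028]), 'tcp_rot': array([ 0.2176,  0.976 , -0.0001, -0.    ]), 'contact_force': array([ 0.0144, -0.2877, -0.1552]), 'moment': array([-0.0097, -0.0123,  0.0273]), 'grasp_force': 0.0, 'opening': 0.08517391256094752}
```

View pics/top0.png

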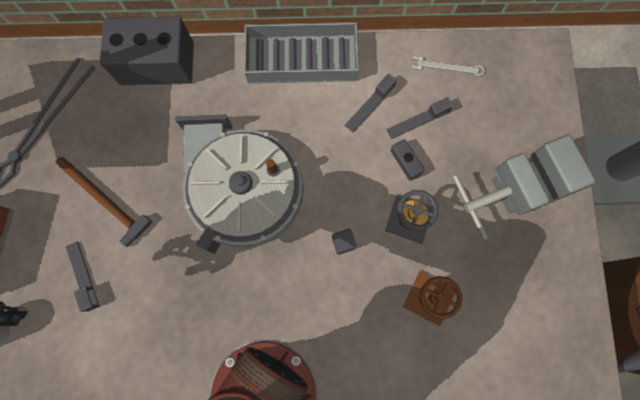

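View pics/scene0.png

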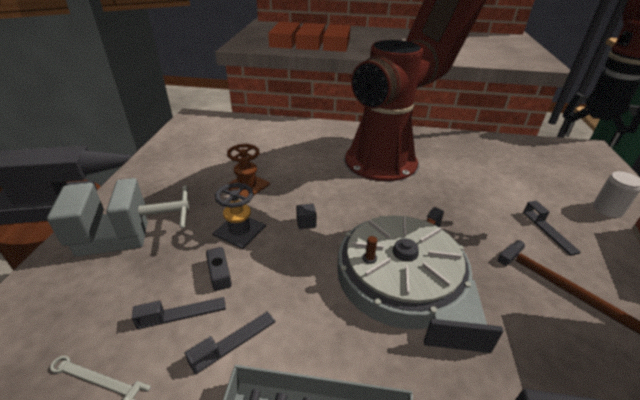

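The top view shows the wheel hub at about (180,240) and the dark knob at (163,272). The shoe bracket is at (240,208). The grey and orange valve at (208,417) and its brown look-alike at (297,438) are both far from the knob's path. In the scene view the hub is at (246,405) and the knob top at (239,371).

```bash
cat > b.py <<'E'
from h import *
np.set_printoptions(precision=4,suppress=True)
t=grab_frame("top"); s=grab_frame("scene")
print("hub",tri(ray(t,(179.5,240)),ray(s,(243.5,405))),atz(t,(179.5,240),.102),atz(s,(243.5,405),.102))
print("imp origin",atz(t,(186.6,242.7),.062))
k=np.array([.5374,-.03]);print("shoe",atz(t,(240,208),.087))
o=observe()
g=np.concatenate
i=cv2.resize(t["color"][120:260,170:320],None,fx=4,fy=4)
cv2.imwrite("pics/crop.png",i[:,:,::-1])
E
python3 b.py
```

```text
hub (array([0.5039, 0.0463, 0.1003]), np.float64(0.00020149842010368663)) [0.5034 0.0459 0.102 ] [0.5057 0.0461 0.102 ]
imp origin [0.4962 0.0466 0.062 ]
shoe [0.3614 0.1214 0.087 ]
```

View pics/crop.png

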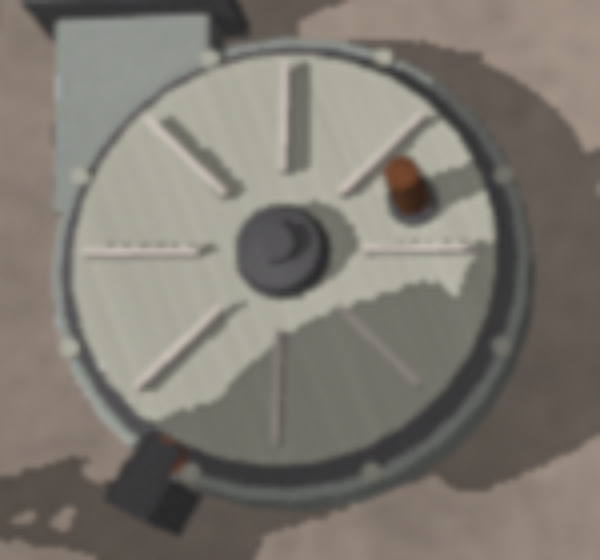

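Call:
step_arm(
  deltas=[
    {"dx": -0.04,"dy": -0.026,"spin": 0.07,"grip": 125},
    {"dx": -0.08,"dy": -0.052,"spin": 0.14,"grip": 125},
    {"dx": -0.12,"dy": -0.078,"spin": 0.21,"grip": 125},
    {"dx": -0.16,"dy": -0.104,"spin": 0.28,"grip": 125},
    {"dx": -0.2,"dy": -0.13,"spin": 0.35,"grip": 125},
    {"dx": -0.24,"dy": -0.156,"spin": 0.42,"grip": 125},
    {"dx": -0.28,"dy": -0.182,"spin": 0.49,"grip": 125},
    {"dx": -0.32,"dy": -0.208,"spin": 0.56,"grip": 125},
    {"dx": -0.36,"dy": -0.234,"spin": 0.63,"grip": 125},
    {"dx": -0.4,"dy": -0.26,"spin": 0.69,"grip": 125},
  ],
)

```text
schema error: expected keys grip, dx, dy, dz, spin
```

```bash
cat > n.py <<'E'
# usage: n.py phi_deg [tangential offset mm] : deltas (tool frame) from present pose to knob at phi; wheel-frame forces
from h import *; import sys
from scipy.spatial.transform import Rotation as R
np.set_printoptions(precision=4,suppress=True)
C=np.array([.5015,.047]); o=observe(); p=o["position"]; M=R.from_quat(o["tcp_rot"]).as_matrix()
ya=np.degrees(np.arctan2(M[1,1],M[0,1]))
d=p[:2]-C; ph=np.degrees(np.arctan2(d[1],d[0])); f=o["contact_force"]
t=np.array([-d[1],d[0]])/np.linalg.norm(d)
print("clock",o["clock"],"pos",p,"phi",ph,"r",np.linalg.norm(d),"yaw",ya,"Ft",f[:2]@t,"Fr",f[:2]@d/np.linalg.norm(d),"Fz",f[2],"open",o["opening"],"q6",o["qpos"][5],"zaxis",M[:,2])
off=float(sys.argv[2])/1000 if len(sys.argv)>2 else 0
for a in sys.argv[1].split(','):
    a=float(a); r=np.radians(a)
    T=C+.085*np.array([np.cos(r),np.sin(r)])+off*np.array([-np.sin(r),np.cos(r)])
    D=np.r_[T-p[:2],0]; D=M.T@D
    print(a,"dx dy",D[:2],"spin",np.radians((ya-(a+90)+180)%360-180))
E
python3 n.py -65
```

```text
clock 0.6 pos [0.223  0.4753 0.2028] phi 123.03299852683024 r 0.5108283166482535 yaw 64.85845404175461 Ft -0.2884982825987319 Fr -0.07228738437867288 Fz 0.6635431915414933 open 0.0858031921401701 q6 1.4315145886248923 zaxis [ 0.  0. -1.]
-65.0 dx dy [-0.4993 -0.3239] spin 0.6956612577834594
```

Call:
step_arm(
  deltas=[
    {"dx": -0.04,"dy": -0.026,"dz": 0,"spin": 0.07,"grip": 125},
    {"dx": -0.08,"dy": -0.052,"dz": 0,"spin": 0.14,"grip": 125},
    {"dx": -0.12,"dy": -0.078,"dz": 0,"spin": 0.21,"grip": 125},
    {"dx": -0.16,"dy": -0.104,"dz": 0,"spin": 0.28,"grip": 125},
    {"dx": -0.2,"dy": -0.13,"dz": 0,"spin": 0.35,"grip": 125},
    {"dx": -0.24,"dy": -0.156,"dz": 0,"spin": 0.42,"grip": 125},
    {"dx": -0.28,"dy": -0.182,"dz": 0,"spin": 0.49,"grip": 125},
    {"dx": -0.32,"dy": -0.208,"dz": 0,"spin": 0.56,"grip": 125},
    {"dx": -0.36,"dy": -0.234,"dz": 0,"spin": 0.63,"grip": 125},
    {"dx": -0.4,"dy": -0.26,"dz": 0,"spin": 0.69,"grip": 125},
  ],
)

```text
clock: 1.6
position: [0.4755, 0.068, 0.203]
tcp_rot: [0.536, 0.844, 0.0, 0.0]
contact_force: [1.0, 1.9, -0.2]
opening: 0.0432
grasp_force: 0.0
```

```bash
python3 n.py -65
```

```text
clock 1.6 pos [0.4755 0.068  0.203 ] phi 141.02576529384874 r 0.033411647652262455 yaw 25.15179259846528 Ft -2.094159616204727 Fr 0.3869014244721774 Fz -0.15298167179825015 open 0.043187249623612395 q6 1.1214725723182752 zaxis [ 0.0007  0.0001 -1.    ]
-65.0 dx dy [-0.1151  0.0144] spin 0.0026492806233767876
```

Call:
step_arm(
  deltas=[
    {"dx": -0.04,"dy": 0.005,"dz": 0,"spin": 0,"grip": 125},
    {"dx": -0.08,"dy": 0.01,"dz": 0,"spin": 0,"grip": 125},
    {"dx": -0.117,"dy": 0.015,"dz": 0,"spin": 0,"grip": 125},
    {"dx": -0.117,"dy": 0.015,"dz": 0.01,"spin": 0,"grip": 125},
    {"dx": -0.117,"dy": 0.015,"dz": 0.03,"spin": 0,"grip": 125},
    {"dx": -0.117,"dy": 0.015,"dz": 0.045,"spin": 0,"grip": 125},
    {"dx": -0.117,"dy": 0.015,"dz": 0.05,"spin": 0,"grip": 125},
    {"dx": -0.117,"dy": 0.015,"dz": 0.05,"spin": 0,"grip": 125},
    {"dx": -0.117,"dy": 0.015,"dz": 0.05,"spin": 0,"grip": 125},
    {"dx": -0.117,"dy": 0.015,"dz": 0.05,"spin": 0,"grip": 125},
  ],
)

```text
clock: 2.6
position: [0.5388, -0.0293, 0.1537]
tcp_rot: [0.535, 0.845, 0.0, 0.001]
contact_force: [0.8, -1.0, -0.3]
opening: 0.0435
grasp_force: 0.0
```

```bash
python3 n.py -65; python3 - <<'E'
from h import *
f=grab_frame("wrist"); cv2.imwrite("pics/w1.png",f["color"][:,:,::-1])
r=spot_point("crank_top","wrist"); print([(x["centre"],x["score"],atz(f,x["centre"],.132)) for x in r[:2]])
p=observe()["position"]
T=np.linalg.inv(f["world_from_camera"])@np.r_[p,1]; F=200/np.tan(np.radians(f["fovy"])/2); print("tcp px",T[1]/T[2]*F+f["cy"],T[0]/T[2]*F+f["cx"])
E
```

```text
clock 2.6 pos [ 0.5388 -0.0293  0.1537] phi -63.94510050301402 r 0.08491406938507436 yaw 25.339156114744107 Ft 0.2258518572217298 Fr 1.2656792956406668 Fz -0.32116842661414174 open 0.04349700909240517 q6 0.9387183747804958 zaxis [ 0.0014 -0.0002 -1.    ]
-65.0 dx dy [-0.0001 -0.0016] spin 0.005919390880556223
[([225.5, 311.2], 0.64, array([ 0.5348739 , -0.03228836,  0.132     ]))]
tcp px 238.37669273639835 318.6907155701127
```

View pics/w1.png

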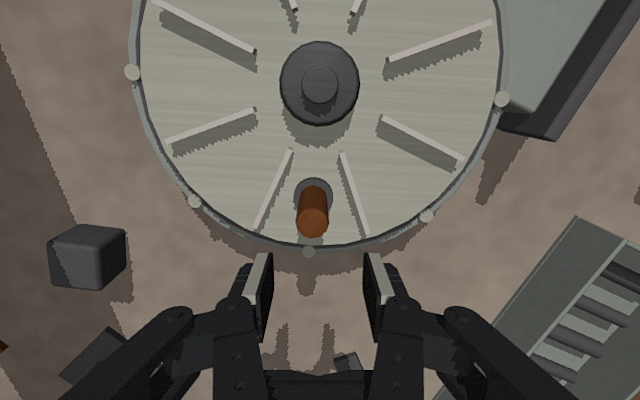

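The wrist view shows the knob top at (226,311), between the open pads and near the projected TCP at (238,319). I'll descend around it.

Call:
step_arm(
  deltas=[
    {"dx": 0,"dy": -0.002,"dz": 0.01,"spin": 0,"grip": 125},
    {"dx": 0,"dy": -0.003,"dz": 0.02,"spin": 0,"grip": 125},
    {"dx": 0,"dy": -0.003,"dz": 0.03,"spin": 0,"grip": 125},
    {"dx": 0,"dy": -0.003,"dz": 0.04,"spin": 0,"grip": 125},
    {"dx": 0,"dy": -0.003,"dz": 0.05,"spin": 0,"grip": 125},
    {"dx": 0,"dy": -0.003,"dz": 0.055,"spin": 0,"grip": 125},
    {"dx": 0,"dy": -0.003,"dz": 0.055,"spin": 0,"grip": 140},
    {"dx": 0,"dy": -0.003,"dz": 0.055,"spin": 0,"grip": 150},
    {"dx": 0,"dy": -0.003,"dz": 0.055,"spin": 0,"grip": 150},
    {"dx": 0,"dy": -0.003,"dz": 0.055,"spin": 0,"grip": 150},
  ],
)

```text
clock: 3.7
position: [0.536, -0.0307, 0.0982]
tcp_rot: [0.535, 0.845, 0.0, 0.0]
contact_force: [0.7, -0.2, 0.6]
opening: 0.0349
grasp_force: 0.0
```

```bash
python3 n.py -65,-60,-52,-44
```

```text
clock 3.7 pos [ 0.536  -0.0307  0.0982] phi -66.09267168254146 r 0.08501123571160243 yaw 25.326647968002074 Ft 0.5233332984971779 Fr 0.48785737348948965 Fz 0.5629637069039704 open 0.03493732628372297 q6 0.9352865173900138 zaxis [ 0.0009 -0.0002 -1.    ]
-65.0 dx dy [-0.      0.0016] spin 0.005701082536585344
-60.0 dx dy [0.0003 0.009 ] spin -0.08156538006313113
-52.0 dx dy [0.0021 0.0208] spin -0.2211917202226775
-44.0 dx dy [0.0055 0.0321] spin -0.36081806038222386
```

Call:
step_arm(
  deltas=[
    {"dx": 0,"dy": 0.0018,"dz": 0,"spin": -0.021,"grip": 150},
    {"dx": 0.0001,"dy": 0.0036,"dz": 0,"spin": -0.042,"grip": 150},
    {"dx": 0.0002,"dy": 0.0053,"dz": 0,"spin": -0.063,"grip": 150},
    {"dx": 0.0003,"dy": 0.0071,"dz": 0,"spin": -0.084,"grip": 150},
    {"dx": 0.0005,"dy": 0.0089,"dz": 0,"spin": -0.105,"grip": 150},
    {"dx": 0.0007,"dy": 0.0107,"dz": 0,"spin": -0.126,"grip": 150},
    {"dx": 0.0009,"dy": 0.0124,"dz": 0,"spin": -0.147,"grip": 150},
    {"dx": 0.0012,"dy": 0.0142,"dz": 0,"spin": -0.168,"grip": 150},
    {"dx": 0.0015,"dy": 0.016,"dz": 0,"spin": -0.188,"grip": 150},
    {"dx": 0.0019,"dy": 0.0177,"dz": 0,"spin": -0.209,"grip": 150},
  ],
)

```text
clock: 4.7
position: [0.5509, -0.0213, 0.0978]
tcp_rot: [0.443, 0.896, 0.0, 0.0]
contact_force: [-1.6, -1.2, -1.3]
opening: 0.0351
grasp_force: 0.5
```

```bash
python3 n.py -40
```

```text
clock 4.7 pos [ 0.5509 -0.0213  0.0978] phi -54.098108461059375 r 0.08430663606309394 yaw 37.39688713655507 Ft -2.0096546353989777 Fr 0.06267700516934081 Fz -1.3478622682773198 open 0.03506862894130709 q6 0.7468642388089528 zaxis [ 0.0001 -0.     -1.    ]
-40.0 dx dy [0.0013 0.0207] spin -0.21996581546756436
```

Call:
step_arm(
  deltas=[
    {"dx": 0,"dy": 0.0018,"dz": 0,"spin": -0.021,"grip": 150},
    {"dx": 0.0001,"dy": 0.0036,"dz": 0,"spin": -0.042,"grip": 150},
    {"dx": 0.0002,"dy": 0.0053,"dz": 0,"spin": -0.063,"grip": 150},
    {"dx": 0.0003,"dy": 0.0071,"dz": 0,"spin": -0.084,"grip": 150},
    {"dx": 0.0005,"dy": 0.0089,"dz": 0,"spin": -0.105,"grip": 150},
    {"dx": 0.0007,"dy": 0.0107,"dz": 0,"spin": -0.126,"grip": 150},
    {"dx": 0.0009,"dy": 0.0124,"dz": 0,"spin": -0.147,"grip": 150},
    {"dx": 0.0012,"dy": 0.0142,"dz": 0,"spin": -0.168,"grip": 150},
    {"dx": 0.0015,"dy": 0.016,"dz": 0,"spin": -0.188,"grip": 150},
    {"dx": 0.0019,"dy": 0.0177,"dz": 0,"spin": -0.209,"grip": 150},
  ],
)

```text
clock: 5.7
position: [0.5638, -0.009, 0.0978]
tcp_rot: [0.347, 0.938, 0.0, 0.0]
contact_force: [-0.5, -1.5, -0.4]
opening: 0.0351
grasp_force: 0.5
```

```bash
python3 n.py -30
```

```text
clock 5.7 pos [ 0.5638 -0.009   0.0978] phi -41.956217975508885 r 0.0838105372653557 yaw 49.370910053477196 Ft -1.4489511119125662 Fr 0.6524641605875984 Fz -0.36212012305728425 open 0.03508435862719694 q6 0.5634494395520773 zaxis [ 0.0001 -0.     -1.    ]
-30.0 dx dy [0.0002 0.0176] spin -0.18551261605745106
```

Call:
step_arm(
  deltas=[
    {"dx": 0,"dy": 0.0018,"dz": 0,"spin": -0.021,"grip": 150},
    {"dx": 0,"dy": 0.0036,"dz": 0,"spin": -0.042,"grip": 150},
    {"dx": 0,"dy": 0.0053,"dz": 0,"spin": -0.063,"grip": 150},
    {"dx": 0.0001,"dy": 0.0071,"dz": 0,"spin": -0.084,"grip": 150},
    {"dx": 0.0002,"dy": 0.0089,"dz": 0,"spin": -0.105,"grip": 150},
    {"dx": 0.0003,"dy": 0.0107,"dz": 0,"spin": -0.126,"grip": 150},
    {"dx": 0.0005,"dy": 0.0124,"dz": 0,"spin": -0.147,"grip": 150},
    {"dx": 0.0007,"dy": 0.0142,"dz": 0,"spin": -0.168,"grip": 150},
    {"dx": 0.001,"dy": 0.016,"dz": 0,"spin": -0.188,"grip": 150},
    {"dx": 0.0013,"dy": 0.0177,"dz": 0,"spin": -0.209,"grip": 150},
  ],
)

```text
clock: 6.7
position: [0.5743, 0.0053, 0.0978]
tcp_rot: [0.247, 0.969, 0.0, 0.0]
contact_force: [0.3, -1.0, -0.3]
opening: 0.0351
grasp_force: 0.5
```

```bash
python3 n.py -20
```

```text
clock 6.7 pos [0.5743 0.0053 0.0978] phi -29.81726902310828 r 0.08395544355464532 yaw 61.34541025745147 Ft -0.735953986999404 Fr 0.7099869164018497 Fz -0.32473601586234685 open 0.035077883427245375 q6 0.38199730474647575 zaxis [ 0.  0. -1.]
-20.0 dx dy [-0.0001  0.0145] spin -0.15105108641680012
```

Call:
step_arm(
  deltas=[
    {"dx": 0,"dy": 0.0018,"dz": 0,"spin": -0.021,"grip": 150},
    {"dx": 0.0001,"dy": 0.0036,"dz": 0,"spin": -0.042,"grip": 150},
    {"dx": 0.0002,"dy": 0.0053,"dz": 0,"spin": -0.063,"grip": 150},
    {"dx": 0.0003,"dy": 0.0071,"dz": 0,"spin": -0.084,"grip": 150},
    {"dx": 0.0004,"dy": 0.0089,"dz": 0,"spin": -0.105,"grip": 150},
    {"dx": 0.0005,"dy": 0.0107,"dz": 0,"spin": -0.126,"grip": 150},
    {"dx": 0.0007,"dy": 0.0124,"dz": 0,"spin": -0.147,"grip": 150},
    {"dx": 0.001,"dy": 0.0142,"dz": 0,"spin": -0.168,"grip": 150},
    {"dx": 0.0012,"dy": 0.016,"dz": 0,"spin": -0.188,"grip": 150},
    {"dx": 0.0015,"dy": 0.0177,"dz": 0,"spin": -0.209,"grip": 150},
  ],
)

```text
clock: 7.7
position: [0.5815, 0.0215, 0.0978]
tcp_rot: [0.145, 0.989, -0.0, 0.0]
contact_force: [0.6, -1.6, -0.5]
opening: 0.0351
grasp_force: 0.4
```

```bash
python3 n.py -10
```

```text
clock 7.7 pos [0.5815 0.0215 0.0978] phi -17.67261799190516 r 0.08397035625873903 yaw 73.32312013503734 Ft -1.3134604554700315 Fr 1.036215999752629 Fz -0.5000329516618498 open 0.03511213198010714 q6 0.2024417218938647 zaxis [ 0. -0. -1.]
-10.0 dx dy [-0.0005  0.0113] spin -0.1165335374037125
```

Call:
step_arm(
  deltas=[
    {"dx": 0,"dy": 0.0018,"dz": 0,"spin": -0.021,"grip": 150},
    {"dx": 0.0001,"dy": 0.0036,"dz": 0,"spin": -0.042,"grip": 150},
    {"dx": 0.0002,"dy": 0.0053,"dz": 0,"spin": -0.063,"grip": 150},
    {"dx": 0.0003,"dy": 0.0071,"dz": 0,"spin": -0.084,"grip": 150},
    {"dx": 0.0004,"dy": 0.0089,"dz": 0,"spin": -0.105,"grip": 150},
    {"dx": 0.0005,"dy": 0.0107,"dz": 0,"spin": -0.126,"grip": 150},
    {"dx": 0.0007,"dy": 0.0124,"dz": 0,"spin": -0.147,"grip": 150},
    {"dx": 0.001,"dy": 0.0142,"dz": 0,"spin": -0.168,"grip": 150},
    {"dx": 0.0012,"dy": 0.016,"dz": 0,"spin": -0.188,"grip": 150},
    {"dx": 0.0015,"dy": 0.0177,"dz": 0,"spin": -0.209,"grip": 150},
  ],
)

```text
clock: 8.7
position: [0.5847, 0.0372, 0.0977]
tcp_rot: [0.042, 0.999, -0.002, -0.0]
contact_force: [-0.5, -8.7, 1.0]
opening: 0.0353
grasp_force: 4.6
```

```bash
python3 n.py 0
```

```text
clock 8.7 pos [0.5847 0.0372 0.0977] phi -6.73578072929468 r 0.08381705931406737 yaw 85.23109409336799 Ft -8.705397094335869 Fr 0.5082881581986098 Fz 1.0397764951380384 open 0.03534852897780874 q6 0.023843242254937645 zaxis [-0.0009 -0.003  -1.    ]
0.0 dx dy [-0.0009  0.0099] spin -0.08323310978853418
```

Tangential force jumped from about 1.3 N to 8.7 N, so it is dragging. I'll make a small confirming push of about 5°.

Call:
step_arm(
  deltas=[
    {"dx": 0,"dy": 0.001,"dz": 0,"spin": -0.012,"grip": 150},
    {"dx": 0,"dy": 0.002,"dz": 0,"spin": -0.024,"grip": 150},
    {"dx": 0,"dy": 0.003,"dz": 0,"spin": -0.036,"grip": 150},
    {"dx": 0.0001,"dy": 0.004,"dz": 0,"spin": -0.047,"grip": 150},
    {"dx": 0.0001,"dy": 0.005,"dz": 0,"spin": -0.059,"grip": 150},
    {"dx": 0.0002,"dy": 0.006,"dz": 0,"spin": -0.071,"grip": 150},
    {"dx": 0.0003,"dy": 0.007,"dz": 0,"spin": -0.083,"grip": 150},
    {"dx": 0.0003,"dy": 0.007,"dz": 0,"spin": -0.083,"grip": 150},
    {"dx": 0.0003,"dy": 0.007,"dz": 0,"spin": -0.083,"grip": 150},
    {"dx": 0.0003,"dy": 0.007,"dz": 0,"spin": -0.083,"grip": 150},
  ],
)

```text
clock: 9.7
position: [0.5856, 0.0443, 0.0978]
tcp_rot: [0.0, 1.0, -0.001, 0.0]
contact_force: [-0.1, -7.7, -0.7]
opening: 0.0354
grasp_force: 4.0
```

```bash
python3 n.py 0
```

```text
clock 9.7 pos [0.5856 0.0443 0.0978] phi -1.8319552137525346 r 0.08410701988953813 yaw 89.9468162062715 Ft -7.705219600462359 Fr 0.1757343010541708 Fz -0.7384312062822316 open 0.03544946737743733 q6 -0.04644859651249786 zaxis [ 0.0001 -0.0026 -1.    ]
0.0 dx dy [-0.0009  0.0027] spin -0.0009282323092637203
```

Still 7.7 N, so it is inside the rubbing zone. I'll back off, open the fingers and lift straight up.

Call:
step_arm(
  deltas=[
    {"dx": 0,"dy": -0.002,"dz": 0,"spin": 0,"grip": 150},
    {"dx": 0,"dy": -0.004,"dz": 0,"spin": 0,"grip": 145},
    {"dx": 0,"dy": -0.006,"dz": 0,"spin": 0,"grip": 135},
    {"dx": 0,"dy": -0.007,"dz": 0,"spin": 0,"grip": 120},
    {"dx": 0,"dy": -0.007,"dz": 0,"spin": 0,"grip": 110},
    {"dx": 0,"dy": -0.007,"dz": 0,"spin": 0,"grip": 110},
    {"dx": 0,"dy": -0.007,"dz": -0.01,"spin": 0,"grip": 110},
    {"dx": 0,"dy": -0.007,"dz": -0.03,"spin": 0,"grip": 110},
    {"dx": 0,"dy": -0.007,"dz": -0.06,"spin": 0,"grip": 110},
    {"dx": 0,"dy": -0.007,"dz": -0.09,"spin": 0,"grip": 110},
  ],
)

```text
clock: 10.7
position: [0.5851, 0.0389, 0.1894]
tcp_rot: [0.0, 1.0, 0.0, -0.0]
contact_force: [0.9, 0.2, -0.2]
opening: 0.0488
grasp_force: 0.0
```

Call:
step_arm(
  deltas=[
    {"dx": 0,"dy": 0,"dz": -0.02,"spin": 0,"grip": 110},
    {"dx": 0,"dy": 0,"dz": -0.04,"spin": 0,"grip": 110},
    {"dx": 0.03,"dy": 0,"dz": -0.05,"spin": 0,"grip": 110},
    {"dx": 0.06,"dy": 0,"dz": -0.05,"spin": 0,"grip": 110},
    {"dx": 0.1,"dy": 0,"dz": -0.05,"spin": 0,"grip": 110},
    {"dx": 0.13,"dy": 0,"dz": -0.05,"spin": 0,"grip": 110},
    {"dx": 0.15,"dy": 0,"dz": -0.05,"spin": 0,"grip": 110},
    {"dx": 0.15,"dy": 0,"dz": -0.05,"spin": 0,"grip": 110},
    {"dx": 0.15,"dy": 0,"dz": -0.05,"spin": 0,"grip": 110},
    {"dx": 0.15,"dy": 0,"dz": -0.05,"spin": 0,"grip": 110},
  ],
)

```text
clock: 11.7
position: [0.4365, 0.0388, 0.2382]
tcp_rot: [0.0, 1.0, -0.0, 0.0]
contact_force: [-0.2, 0.1, 0.2]
opening: 0.0485
grasp_force: 0.0
```

```bash
python3 - <<'E'
from h import *
for c in ["scene","wrist","top"]:
    f=grab_frame(c); r=spot_point("crank_top",c)
    for x in r[:2]:
        p=atz(f,x["centre"],.132); d=p[:2]-[.5015,.047]
        print(c,x["score"],p,np.hypot(*d),np.degrees(np.arctan2(d[1],d[0])))
cv2.imwrite("pics/top2.png",f["color"][:,:,::-1])
print(observe()["contact_force"],observe()["clock"])
E
```

```text
scene 0.63 [0.5857554  0.03501809 0.132     ] 0.08510310190721547 -8.093727534427293
top 0.85 [0.5966254  0.03728051 0.132     ] 0.09562065665946376 -5.833984225657861
[-1.26153849  0.15653554  0.18907926] 12.0
```

View pics/top2.png

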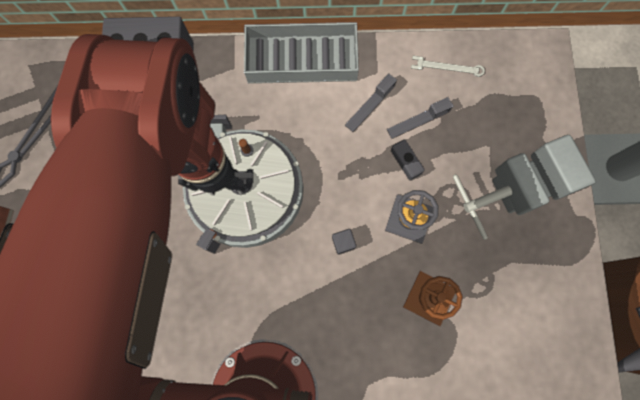

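The knob at about (145,245) is where the push left it, roughly -6 to -8° and about 57° on from the start. The hand is clear, and the valve at (210,416) was never touched.

```bash
python3 -c "
from cell import *
print(hand_in())"
```

```text
the job is handed in; nothing more can be done
None
```

I turned the big wheel about 57° anticlockwise until it dragged on the shoe at about 8 N, left it standing there with the hand clear, and handed the job in without touching the valve.

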